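Find the case with the sound hinge and stow the test bar in it

ROBOT

A 7-joint arm with a two-finger parallel gripper is mounted at the origin on the work surface. World frame = base frame: x ahead of the robot, y to its left, z up, the work surface at z = 0. Lengths are in mm, angles in rad, forces in N, time in s.
With the tool pointing down it reaches from about 425 to 950 mm from the base axis. Payload 4.7 kg.
Tool frame: the origin (TCP) lies on the centre line of the jaws, within the pads' length; the fingertips stand 19 mm ahead of it and the grasp point (between the pads) is the TCP; z points along the fingers, y is the line along which they close (so a half turn about z gives the same grasp; the last joint's range is limited). The gripper opens to 85 mm and grips with 20 to 120 N. Pads are 22 mm wide; open, the fingers measure 114 mm over their backs; the gripper's body (76 mm by 85 mm) begins 54 mm behind the grasp point. The pads swing forward as they close: fully open they stand 13 mm farther back than shut.
Start: joints at [1.197, 0.469, -0.049, 1.532, 0.024, 1.141, -0.082], TCP at [228.201, -635.272, 250.335] pointing down, gripper open.
Joint ranges: [-2.59, 2.59], [-0.33, 1.99], [-1.39, 1.29], [0.1, 2.45], [-1.04, 4.18], [0.21, 1.99], [-2.66, 2.66]. Speed limits (rad/s): [2.57, 2.57, 3.14, 3.14, 3.14, 3.14, 3.14].

INTERFACE

Orientations are given as a unit quaternion [w, x, y, z].
In Python, from station import sense, grab_frame, close_job gives the robot as it stands.
- The arm moves only by the tool servo_tool, never from a script. Its argument "moves" is a list that holds one entry, the list of rows, each a list of 6 numbers: the shift along the tool's x, y, z in mm, then the turn, a rotation vector about the tool's x, y, z in rad. In form: [[[tx, ty, tz, wx, wy, wz], ...]]. A call has 1 to 12 rows; each row shifts and turns the commanded pose from where the row before left it, along the tool's axes as they then stand; what a row does not reach is not made up. A row lasts 1/10 s, in which the tool goes at most 50 mm and 8.59 degrees, less where a joint would pass 70% of its speed; a pose out of reach is approached as far as the arm can. A call with a gripper value outside its range is refused whole. "jaw" is the gripper's target within -1 to 1 (fully open at 1, half-way at 0, shut at -1), set as the call begins (left out, the last holds). The fingers move at their own pace and stop on an object; the grip force is fixed at half the most. Time passes only in rows, so rows that do not move let the fingers close. It gives the time, the measured TCP pose, the force, the opening and the grip force at its end, in the units of the state.
- sense(): the state, without advancing time (a new reading comes with each control period).
- grab_frame(name): name is "side" or "top" or "wrist"; returns a dict with "image" (400x640x3 uint8, red, green, blue), "depth" (400x640 float32, mm along the optical axis (not along the pixel's ray), 0 where there is no reading), "K" (3x3 intrinsics, pixels), "R" (3x3) and "t" (3): a world point X has camera coordinates R X + t. Camera axes: x right, y down, z forward; pixel columns grow to the right and rows downward; lengths in mm; the calibration is good to about 2 mm. A picture is of the moment at which its call begins.
- close_job(): hands the job in; it is judged then, once.
The state is a dict: "time_s": time; "joint_positions": joint angles; "qvel": joint speeds; "effort": joint torques, N m; "tcp_pos": TCP position; "tcp_rot": TCP orientation; "wrist_force": force on the tool from outside, world axes, zero at the start; "wrist_torque": the same for the moment, N m; "grip_width": finger opening in mm; "grasp_force": force on a finger pad.
Only numpy, scipy, OpenCV 4.12 (cv2) and the standard library are available. Lean on these libraries where they do the work, as an engineer would, in place of code of your own. Each camera call takes 0.05 s, during which the arm holds its last target. There are 200 camera calls.

TASK

One of the two shut specimen cases has a worn hinge. Lift a lid by its orange handle about three quarters of the way to upright, let go and back off for a couple of seconds to see whether it stays up by itself; if it drops, try the other. Once a lid has stood by itself you may push it further back out of the way. Then take the round test bar out of its cradle without letting it roll or fall onto the bench, lay it down (do not drop it) squarely and centred in the two V rests inside the case whose lid stays up, and leave that lid standing open, the other one shut, and the other things where they are.

Things in the scene. Friction and masses are not known exactly. Their poses are not given: they have to be found in the camera images.
- case_a: Specimen case: grey box 170 mm deep (x, front at -x towards the robot), 200 mm wide (y), 75 mm high, walls and floor 5 mm, fixed, shut by a blue lid hinged at the far edge. Origin: centre of its underside. case_a and case_b look alike and may stand in either order; one has a sound friction hinge, the other a worn one.
- case_a_seat (a point): Where the bar's centre lies in case_a: x = -43 mm, y = 0, z = 45 mm in the case's frame (same axes). Two white V rests, 20 mm wide, 50 mm either side along y (80 mm free between), hold a 30 mm bar parallel to the case's y; their 45 degree sides reach up to the bar's axis height, about 20 mm either side of it.
- lid_a (a joint): Lid angle of case_a in rad: 0 shut, grows as the front edge rises and swings back away from the robot, 1.57 upright, stop at 1.9. Plate 170 x 200 x 8 mm, about 0.3 kg. A sound hinge keeps the lid where it is left (lifting takes about 4 N at the handle); with a worn one it falls shut by itself from any angle short of upright.
- lid_a_handle (a point): Middle of the handle of lid_a: orange round rod, 12 mm thick, 96 mm free length, parallel to the hinge, 218 mm from it and 48 mm in front of the lid's edge (42 mm free behind it), a steel arm at each end, 82 mm above the bench when shut. Axes turn with the lid. The rod can turn between gripping fingers, so they can stay pointing down.
- lid_a_hinge (a point): Middle of the hinge axis of lid_a: along the case's y, on its far top edge (x = 85 mm, z = 75.5 mm in the case's frame). In the shut lid the handle rod's axis lies 6 mm higher than the hinge axis.
- case_b: Specimen case: grey box 170 mm deep (x, front at -x towards the robot), 200 mm wide (y), 75 mm high, walls and floor 5 mm, fixed, shut by a blue lid hinged at the far edge. Origin: centre of its underside. case_a and case_b look alike and may stand in either order; one has a sound friction hinge, the other a worn one.
- case_b_seat (a point): Where the bar's centre lies in case_b: x = -43 mm, y = 0, z = 45 mm in the case's frame (same axes). Two white V rests, 20 mm wide, 50 mm either side along y (80 mm free between), hold a 30 mm bar parallel to the case's y; their 45 degree sides reach up to the bar's axis height, about 20 mm either side of it.
- lid_b (a joint): Lid angle of case_b in rad: 0 shut, grows as the front edge rises and swings back away from the robot, 1.57 upright, stop at 1.9. Plate 170 x 200 x 8 mm, about 0.3 kg. A sound hinge keeps the lid where it is left (lifting takes about 4 N at the handle); with a worn one it falls shut by itself from any angle short of upright.
- lid_b_handle (a point): Middle of the handle of lid_b: orange round rod, 12 mm thick, 96 mm free length, parallel to the hinge, 218 mm from it and 48 mm in front of the lid's edge (42 mm free behind it), a steel arm at each end, 82 mm above the bench when shut. Axes turn with the lid. The rod can turn between gripping fingers, so they can stay pointing down.
- lid_b_hinge (a point): Middle of the hinge axis of lid_b: along the case's y, on its far top edge (x = 85 mm, z = 75.5 mm in the case's frame). In the shut lid the handle rod's axis lies 6 mm higher than the hinge axis.
- bar: Round aluminium test bar, 30 mm diameter, 150 mm long, about 0.3 kg, an orange band near one end. Origin at its centre, x along its axis; it may roll about x. Free between the rests for gripping across its middle.
- cradle: Bar cradle fixed to the bench: teal base 90 mm (x) by 140 mm (y) by 12 mm with two aluminium V rests 100 mm apart along y (80 mm free between). Origin: centre of its underside. The bar lies in it along the cradle's y, its axis 55 mm above the bench.
- film_roll: Roll of clear film, 90 mm across, 60 mm high, standing behind the cradle. Loose bystander: leave it where it is. Origin under its middle.
- caliper: Digital caliper, 160 mm long, 12 mm thick, lying in front of the cradle. Loose bystander: leave it where it is. Origin under its middle.
- mouse: Light grey computer mouse, 60 mm across, 35 mm high. Loose bystander: leave it where it is. Origin under its middle.
- wrench: Steel wrench, 170 mm long, lying flat. Loose bystander: leave it where it is. Origin under its middle.
- screwdriver: Screwdriver with orange handle, 190 mm long, lying flat. Loose bystander: leave it where it is. Origin under its middle.
- bottle: White bottle with blue label, 60 mm across, 150 mm high. Loose bystander: leave it where it is. Origin under its middle.
- grip_jaw: Steel grip jaw of the testing machine, 70 x 50 mm, 70 mm high. Loose bystander: leave it where it is. Origin under its middle.
There are look-alikes about, which are no part of the job. There is more than one size of the bar; the one meant has the size given above. Leave any red look-alike of the cradle alone.

How it is judged (in metres and radians):
On the way, in this order (a step that is already met when the one before it is completed fails the run):
1. the lid with the sound hinge stands by itself, untouched, at 0.8 to 1.4 rad for a second (value of joint lid_a between 0.8 and 1.4 rad and contact force between each of the fingers, the arm and case_a below 0.2 N), for 1 s.
2. the bar is lifted out of its cradle in the gripper (z of bar in the frame of cradle above 0.085 m and contact force between the fingers and bar above 0.5 N), for 0.1 s.
3. the bar, still held, is lowered to the rests in the case with the sound hinge (within 12 mm of its resting height) (x of bar in the frame of case_a between -0.063 and -0.023 m and y of bar in the frame of case_a between -0.035 and 0.035 m and z of bar in the frame of case_a between 0.035 and 0.057 m and contact force between the fingers and bar above 0.5 N), for 0.02 s.
At the end, for the whole second after the job is handed in: The bar lies released and still in both V rests of the case with the sound hinge (axis within 10 mm across and 6 mm in height of its seat, within 25 mm of centred along it, parallel within 0.12 rad); that lid stands open by itself at more than 0.8 rad, the other lid is shut (below 0.08 rad) (x of bar in the frame of case_a between -0.053 and -0.033 m and y of bar in the frame of case_a between -0.025 and 0.025 m and z of bar in the frame of case_a between 0.039 and 0.051 m and angle between the x axis of bar and the y axis of case_a, either way round below 0.12 rad and linear speed of bar below 0.02 m/s and value of joint lid_a above 0.8 rad and value of joint lid_b below 0.08 rad and contact force between the fingers and bar below 0.2 N and contact force between each of the fingers, the arm and case_a below 0.2 N); the robot touches nothing.
It fails at once if the bar falls or rolls onto the bench (height (world z) of bar below 0.025 m).
It fails at once if a bystander is moved by more than 30 mm (distance of any of film_roll, caliper, mouse, wrench, screwdriver, bottle, grip_jaw from where it was at the start of the episode above 0.03 m).
It also fails if it takes over 72 s, if anything falls off the work surface, if the arm or the gripper's body presses on something with over 40 N, if the wrist force passes 120 N, or if a joint passes its speed limit or range.

## Working session

There is one attempt and no reset: what is moved stays moved. The work goes in short steps, Python scripts to look and compute and a tool call to move; the robot and the scene stay as the last step left them, time stands still between calls to the robot, and variables do not carry over. Pictures are saved under pics/ and viewed, at most 10 in all, crops included, and the job is handed in when it is done.

Besides the shell and the picture viewer there is one more tool, called after "Call:" as name(argument=value, ...), one argument or row to a line, values as JSON. servo_tool: Moves the arm, as the interface text tells. Its arguments: {"type":"object","properties":{"moves":{"type":"array","items":{"type":"array","items":{"type":"array","items":{"type":"number"}}}},"jaw":{"type":"number"}},"required":["moves"]}

```bash
mkdir -p pics; ls
python3 - <<'E'
from station import *
import cv2,numpy as np
s=sense();print(s)
for n in("top","side"):
    f=grab_frame(n);cv2.imwrite(f"pics/{n}0.png",f["image"][:,:,::-1]);np.savez(f"{n}0.npz",**f);print(n,f["K"],f["R"],f["t"])
E
```

```text
pics
{'time_s': 0.0, 'joint_positions': array([ 1.19709914,  0.46945767, -0.04863247,  1.53370712,  0.02411421,
        1.14101558, -0.08230738]), 'qvel': array([-0.00040341, -0.00094509, -0.00186439,  0.00113573,  0.00175659,
        0.00044717,  0.00038251]), 'effort': array([-4.50240286e-04, -5.10305715e+01, -4.67713655e-02, -2.37704372e+01,
        1.06838899e-02,  7.53640314e-03, -9.76440475e-06]), 'tcp_pos': array([ 227.99289527, -634.73542082,  249.24499273]), 'tcp_rot': array([-9.79120124e-04,  9.85170152e-01,  1.71577300e-01, -2.06455989e-04]), 'wrist_force': array([-0.1060272 ,  0.11511769, -0.43327739]), 'wrist_torque': array([0.02946074, 0.03253221, 0.00459454]), 'grasp_force': 0.0, 'grip_width': 85.3921320344798}
top [[374.66790598   0.         314.45581231]
 [  0.         374.66790598 197.9697769 ]
 [  0.           0.           1.        ]] [[ 0.01867081 -0.99966743  0.01778844]
 [-0.98351805 -0.02156362 -0.17951952]
 [ 0.1798434  -0.01414348 -0.98359357]] [ -15.53319586  468.09323927 1217.22199913]
side [[361.90838949   0.         322.70271922]
 [  0.         361.90838949 197.57152211]
 [  0.           0.           1.        ]] [[-0.78334113 -0.62133555 -0.01785522]
 [-0.45550536  0.59334453 -0.66366945]
 [ 0.42295572 -0.51174643 -0.74781285]] [369.20821305 289.78970613 866.24528711]
```

View pics/top0.png

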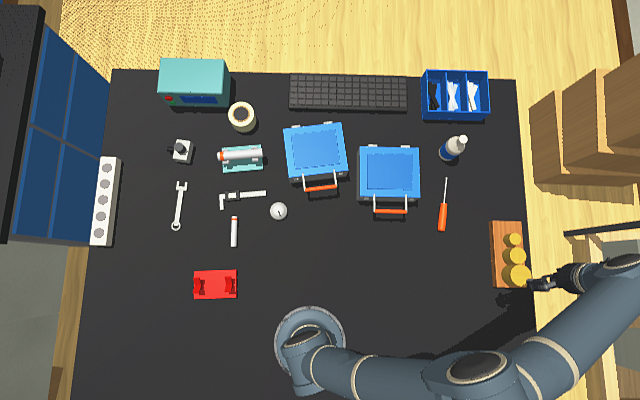

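View pics/side0.png

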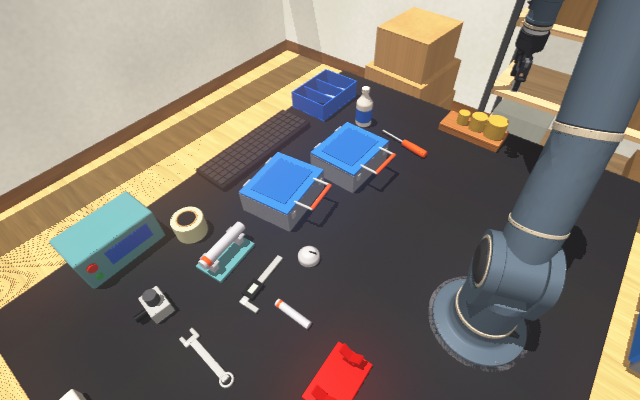

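The top view shows the left case (315,150) with its handle at (320,187), and the right case (388,172) with its handle at (390,210). The bar lies in the teal cradle at (241,158), with its band at the left end. The small bar at (234,232) and the red cradle are decoys.

```bash
cat > h.py <<'E'
from station import *
import cv2,numpy as np
from scipy.spatial.transform import Rotation as Ro
def ray(f,uv,z):
    uv=np.atleast_2d(uv).astype(float);d=np.c_[uv,np.ones(len(uv))]@np.linalg.inv(f["K"]).T@f["R"]
    c=-f["R"].T@f["t"];return c+d*((z-c[2])/d[:,2])[:,None]
def cloud(f):
    v,u=np.mgrid[:400,:640];p=np.stack([(u-f["K"][0,2])/f["K"][0,0],(v-f["K"][1,2])/f["K"][1,1],np.ones(u.shape)],-1)*f["depth"][...,None]
    return (p-f["t"])@f["R"]
def line(p):
    p=np.asarray(p,np.float32)[:,:2];r=cv2.minAreaRect(p);b=cv2.boxPoints(r)
    e=[b[1]-b[0],b[2]-b[1]];e=max(e,key=np.linalg.norm);return np.array(r[0]),max(r[1]),min(r[1]),np.degrees(np.arctan2(e[1],e[0]))%180
def orange(f):
    h=cv2.cvtColor(f["image"],cv2.COLOR_RGB2HSV);return (h[...,0]<14)&(h[...,1]>150)&(h[...,2]>120)
def tool():
    s=sense();R=Ro.from_quat(np.array(s["tcp_rot"])[[1,2,3,0]]);return s,R
def togo(p,yawdeg=None):
    """shift in tool axes to world p, and turn (rotvec, tool axes) to pointing down with tool y at yawdeg (mod 180)"""
    s,R=tool();print("t",s["time_s"],"tcp",s["tcp_pos"].round(1),"F",s["wrist_force"].round(1),"w",round(s["grip_width"],1),"gf",round(s["grasp_force"],1))
    print("shift",(R.inv().apply(np.array(p)-s["tcp_pos"])).round(1))
    if yawdeg is not None:
        for k in(0,180):
            a=np.radians(yawdeg+k);y=np.array([np.cos(a),np.sin(a),0]);z=np.array([0,0,-1.]);x=np.cross(y,z)
            T=Ro.from_matrix(np.c_[x,y,z]);print("turn",(R.inv()*T).as_rotvec().round(3),"shift then",T.inv().apply(np.array(p)-s["tcp_pos"]).round(1))
    print("q",s["joint_positions"].round(2))
E
python3 - <<'E'
from h import *
f=dict(np.load("top0.npz"));g=dict(np.load("side0.npz"))
C=cloud(f);Cs=cloud(g)
for nm,F,P,boxes in(("top",f,C,((295,175,345,200),(365,200,415,222))),("side",g,Cs,((300,175,335,212),(365,145,400,178)))):
    o=orange(F)
    for b in boxes:
        m=np.zeros_like(o);m[b[1]:b[3],b[0]:b[2]]=1;v,u=np.nonzero(o&m)
        print(nm,"handle",line(ray(F,np.c_[u,v],83)),"z",np.median(P[v,u],0).round(1))
    h=cv2.cvtColor(F["image"],cv2.COLOR_RGB2HSV);bl=((h[...,0]>98)&(h[...,0]<112)&(h[...,1]>140)&(h[...,2]>150)&(abs(P[...,2]-84)<15)).astype(np.uint8)
    n,lab,st,ce=cv2.connectedComponentsWithStats(bl)
    for i in range(1,n):
        if st[i,4]>800:
            v,u=np.nonzero(lab==i);print(nm,"lid",line(ray(F,np.c_[u,v],83)),ce[i],np.median(P[v,u,2]))
    # bar
    reg=(P[...,2]>52)&(P[...,2]<85)
    reg&=(np.hypot(P[...,0]-620,P[...,1]-250)<130)
    k,lab=cv2.connectedComponents(reg.astype(np.uint8))
    for i in range(1,k):
        p=P[lab==i]
        if len(p)>40:v,u=np.nonzero(lab==i);print(nm,"blob",line(p),p[:,2].max(),u.mean(),v.mean())
E
```

```text
Traceback (most recent call last):
  File "h.py", line 11, in line
    p=np.asarray(p,np.float32)[:,:2];r=cv2.minAreaRect(p);b=cv2.boxPoints(r)
                                       ~~~~~~~~~~~~~~~^^^
cv2.error: OpenCV(4.12.0) /io/opencv/modules/imgproc/src/convhull.cpp:143: error: (-215:Assertion failed) total >= 0 && (depth == CV_32F || depth == CV_32S) in function 'convexHull'
```

```bash
sed -i 's/p=np.asarray(p,np.float32)\[:,:2\]/p=np.ascontiguousarray(np.asarray(p,np.float32)[:,:2])/' h.py
python3 - <<'E'
from h import *
f=dict(np.load("top0.npz"));g=dict(np.load("side0.npz"))
C=cloud(f);Cs=cloud(g)
for nm,F,P,boxes in(("top",f,C,((295,175,345,200),(365,200,415,222))),("side",g,Cs,((300,175,335,212),(365,145,400,178)))):
    o=orange(F)
    for b in boxes:
        m=np.zeros_like(o);m[b[1]:b[3],b[0]:b[2]]=1;v,u=np.nonzero(o&m)
        print(nm,"handle",len(u))
        if len(u):print(line(ray(F,np.c_[u,v],83)),"z",np.median(P[v,u],0).round(1))
    h=cv2.cvtColor(F["image"],cv2.COLOR_RGB2HSV);bl=((h[...,0]>98)&(h[...,0]<112)&(h[...,1]>140)&(h[...,2]>150)&(abs(P[...,2]-84)<15)).astype(np.uint8)
    n,lab,st,ce=cv2.connectedComponentsWithStats(bl)
    for i in range(1,n):
        if st[i,4]>800:
            v,u=np.nonzero(lab==i);print(nm,"lid",line(ray(F,np.c_[u,v],83)),ce[i],np.median(P[v,u,2]))
    reg=(P[...,2]>52)&(P[...,2]<85)
    reg&=(np.hypot(P[...,0]-620,P[...,1]-250)<130)
    k,lab=cv2.connectedComponents(reg.astype(np.uint8))
    for i in range(1,k):
        p=P[lab==i]
        if len(p)>40:v,u=np.nonzero(lab==i);print(nm,"blob",line(p),p[:,2].max(),u.mean(),v.mean())
print(C[158,241],C[187,320],C[205,390],C[150,315])
E
```

```text
top handle 131
(array([495.68615723, -24.28754807]), 102.77235412597656, 13.664883613586426, np.float32(98.54054)) z [497.2 -23.   85.1]
top handle 135
(array([ 423.36795044, -252.88435364]), 101.04169464111328, 13.112479209899902, np.float32(91.21407)) z [ 424.9 -254.9   85.5]
top lid (array([626.91638184,  -4.06328583]), 198.77850341796875, 170.9945068359375, np.float32(98.64362)) [316.54155796 148.22735744] 84.55226371619041
top lid (array([ 556.60980225, -252.38038635]), 196.7354736328125, 171.27931213378906, np.float32(89.939415)) [389.38892663 171.56725543] 84.4112921441816
top blob (array([731.14459229, 253.82531738]), 81.25244140625, 37.84718322753906, np.float32(81.75309)) 66.73990339692214 240.77184466019418 119.97087378640776
top blob (array([616.25976562, 248.52522278]), 149.5872039794922, 50.620445251464844, np.float32(90.80971)) 76.67833140528275 240.59188544152744 153.68973747016707
side handle 116
(array([495.80487061, -25.55466843]), 102.45830535888672, 12.15774154663086, np.float32(98.736015)) z [494.5 -22.7  85. ]
side handle 93
(array([ 424.48196411, -253.64851379
[... 180 characters left out ...]
p.float32(89.89334)) [349.35356812 147.66172382] 83.41856263016703
side lid (array([625.52838135,  -1.59375763]), 201.16111755371094, 170.4649658203125, np.float32(98.42409)) [281.16636658 182.1289161 ] 83.55715504926349
side blob (array([730.09442139, 256.01626587]), 83.47993469238281, 39.19460678100586, np.float32(86.619194)) 62.99217097017111 191.09030100334448 223.11371237458195
side blob (array([614.68011475, 250.3561554 ]), 151.04701232910156, 45.485740661621094, np.float32(100.188354)) 71.92499954970278 220.8171875 244.8
[598.54827508 245.50864607  53.02605151] [496.79283978 -22.77159613  87.57541562] [ 456.39015247 -269.07342735    3.57718908] [622.06141531  -4.18036656  86.92091347]
```

```bash
python3 -c "
from h import *
togo([424,-253,160],0)"
```

```text
t 0.1 tcp [ 228.  -634.8  249.3] F [ 0.3  0.2 -0.9] w 85.5 gf 0.0
shift [ 313.5 -292.9   89.9]
turn [-2.000e-03 -1.000e-03 -1.226e+00] shift then [381.8 196.   89.3]
turn [-1.000e-03  2.000e-03  1.916e+00] shift then [-381.8 -196.    89.3]
q [ 1.2   0.47 -0.05  1.53  0.02  1.14 -0.08]
```

Call:
servo_tool(
  moves=[
    [[0,0,0,0,0,-0.1362],[0,0,0,0,0,-0.1362],[0,0,0,0,0,-0.1362],[0,0,0,0,0,-0.1362],[0,0,0,0,0,-0.1362],[0,0,0,0,0,-0.1362],[0,0,0,0,0,-0.1362],[0,0,0,0,0,-0.1362],[0,0,0,0,0,-0.1362]],
  ],
  jaw=-0.1,
)

```text
time_s: 1.0
tcp_pos: [228.0, -635.0, 249.7]
tcp_rot: [-0.0, 0.705, 0.709, 0.0]
wrist_force: [-1.0, 0.1, -0.0]
grip_width: 38.5
grasp_force: 0.0
```

Call:
servo_tool(
  moves=[
    [[38,20,9,0,0,0],[38,20,9,0,0,0],[38,20,9,0,0,0],[38,20,9,0,0,0],[38,20,9,0,0,0],[38,20,9,0,0,0],[38,20,9,0,0,0],[38,20,9,0,0,0],[38,20,9,0,0,0],[38,20,9,0,0,0],[0,0,0,0,0,0],[0,0,0,0,0,0]],
  ],
)

```text
time_s: 2.2
tcp_pos: [428.4, -254.4, 160.0]
tcp_rot: [-0.0, 0.706, 0.708, -0.0]
wrist_force: [-0.6, -0.2, -0.5]
grip_width: 38.2
grasp_force: 0.0
```

```bash
python3 -c "
from h import *
togo([424,-253,82],0)
f=grab_frame('wrist');cv2.imwrite('pics/w1.png',f['image'][:,:,::-1])
P=cloud(f);o=orange(f)&(P[...,2]>60)&(f['depth']>0);v,u=np.nonzero(o);print(len(u),u.mean(),v.mean(),line(ray(f,np.c_[u,v],83)),np.median(P[v,u],0))"
```

```text
t 2.2 tcp [ 428.4 -254.4  160. ] F [-0.6 -0.2 -0.5] w 38.2 gf 0.0
shift [ 1.4 -4.3 78. ]
turn [-0.001 -0.     0.003] shift then [ 1.4 -4.4 78. ]
turn [ 1.000e-03 -1.000e-03 -3.139e+00] shift then [-1.4  4.4 78. ]
q [ 0.84  0.33 -0.47  2.02  0.2   0.84  0.26]
1841 311.5524171645845 234.10483432916894 (array([ 410.99609375, -295.16265869]), 187.59625244140625, 69.85971069335938, np.float32(98.579506)) [ 425.74547583 -257.9544343    86.8853896 ]
```

Call:
servo_tool(
  moves=[
    [[0.5,-4,10,0,0,0],[0,0,20,0,0,0],[0,0,20,0,0,0],[0,0,20,0,0,0],[0,0,8,0,0,0],[0,0,0,0,0,0]],
  ],
)

```text
time_s: 2.85
tcp_pos: [422.8, -255.4, 81.1]
tcp_rot: [-0.001, 0.708, 0.706, -0.0]
wrist_force: [-1.1, 0.2, 0.1]
grip_width: 38.6
grasp_force: 0.0
```

Call:
servo_tool(
  moves=[
    [[0,0,0,0,0,0],[0,0,0,0,0,0],[0,0,0,0,0,0],[0,0,0,0,0,0],[0,0,0,0,0,0]],
  ],
  jaw=-1,
)

```text
time_s: 3.35
tcp_pos: [426.0, -255.4, 83.3]
tcp_rot: [0.002, 0.707, 0.707, 0.001]
wrist_force: [4.8, -2.1, 0.6]
grip_width: 9.7
grasp_force: 58.7
```

Call:
servo_tool(
  moves=[
    [[0,0.7,-12.5,0,0,0],[0,1.4,-12.4,0,0,0],[0,2.1,-12.3,0,0,0],[0,2.8,-12.2,0,0,0],[0,3.5,-12,0,0,0],[0,4.2,-11.8,0,0,0],[0,4.9,-11.5,0,0,0],[0,5.5,-11.2,0,0,0],[0,6.2,-10.9,0,0,0],[0,6.8,-10.5,0,0,0],[0,0,0,0,0,0]],
  ],
)

```text
time_s: 4.45
tcp_pos: [461.9, -255.4, 200.2]
tcp_rot: [-0.0, 0.707, 0.707, -0.001]
wrist_force: [-0.5, -2.2, -0.3]
grip_width: 10.0
grasp_force: 59.1
```

Call:
servo_tool(
  moves=[
    [[0,7.4,-10.1,0,0,0],[0,8,-9.7,0,0,0],[0,8.5,-9.2,0,0,0],[0,9,-8.7,0,0,0],[0,9.5,-8.2,0,0,0],[0,10,-7.6,0,0,0],[0,10.4,-7,0,0,0],[0,10.8,-6.4,0,0,0],[0,11.1,-5.8,0,0,0],[0,11.4,-5.1,0,0,0],[0,0,0,0,0,0]],
  ],
)

```text
time_s: 5.55
tcp_pos: [559.3, -255.5, 282.3]
tcp_rot: [0.002, 0.707, 0.707, -0.001]
wrist_force: [-7.7, -1.0, 15.0]
grip_width: 9.8
grasp_force: 61.7
```

Call:
servo_tool(
  moves=[
    [[0,0,0,0,0,0],[0,0,0,0,0,0],[0,0,0,0,0,0],[0,0,-20,0,0,0],[0,0,-30,0,0,0],[0,0,-30,0,0,0],[0,0,0,0,0,0],[0,0,0,0,0,0],[0,0,0,0,0,0],[0,0,0,0,0,0]],
  ],
  jaw=0,
)

```text
time_s: 6.55
tcp_pos: [557.9, -254.6, 355.9]
tcp_rot: [-0.001, 0.707, 0.707, -0.0]
wrist_force: [-0.2, -0.3, 0.0]
grip_width: 42.9
grasp_force: 0.0
```

```bash
python3 -c "
from h import *
for n in('wrist','side'):
  f=grab_frame(n);cv2.imwrite(f'pics/{n}2.png',f['image'][:,:,::-1])
  P=cloud(f);o=orange(f)&(P[...,2]>70)&(abs(P[...,1]+253)<70);v,u=np.nonzero(o);print(n,len(u),np.median(P[v,u],0) if len(u) else 0)
s=sense();print(s['time_s'],s['tcp_pos'],s['wrist_force'])"
```

```text
wrist 2668 [ 559.81105052 -245.37533742  282.31323359]
side 97 [ 554.64132489 -250.07302188  279.36975723]
6.65 [ 558.12989908 -254.73535609  356.38751594] [1.52498606 0.27774372 0.26880039]
```

Call:
servo_tool(
  moves=[
    [[0,0,0,0,0,0],[0,0,0,0,0,0],[0,0,0,0,0,0],[0,0,0,0,0,0],[0,0,0,0,0,0],[0,0,0,0,0,0],[0,0,0,0,0,0],[0,0,0,0,0,0],[0,0,0,0,0,0],[0,0,0,0,0,0],[0,0,0,0,0,0],[0,0,0,0,0,0]],
  ],
)

```text
time_s: 7.85
tcp_pos: [558.5, -254.8, 357.4]
tcp_rot: [0.0, 0.707, 0.707, -0.0]
wrist_force: [-1.0, 0.1, -0.5]
grip_width: 42.5
grasp_force: 0.0
```

Call:
servo_tool(
  moves=[
    [[0,0,0,0,0,0],[0,0,0,0,0,0],[0,0,0,0,0,0],[0,0,0,0,0,0],[0,0,0,0,0,0],[0,0,0,0,0,0],[0,0,0,0,0,0],[0,0,0,0,0,0],[0,0,0,0,0,0],[0,0,0,0,0,0]],
  ],
)

```text
time_s: 8.85
tcp_pos: [558.5, -254.8, 357.4]
tcp_rot: [0.0, 0.707, 0.707, 0.0]
wrist_force: [-0.4, -0.3, 0.0]
grip_width: 43.0
grasp_force: 0.0
```

```bash
python3 -c "
from h import *
for n in('wrist','side'):
  f=grab_frame(n);cv2.imwrite(f'pics/{n}3.png',f['image'][:,:,::-1])
  P=cloud(f);o=orange(f)&(P[...,2]>70)&(abs(P[...,1]+253)<70);v,u=np.nonzero(o);print(n,len(u),np.median(P[v,u],0) if len(u) else 0)
s=sense();print(s['time_s'],s['tcp_pos'],s['wrist_force'])"
```

```text
wrist 2612 [ 559.81920262 -245.47686181  282.35209388]
side 99 [ 554.34970306 -251.62924751  279.27692198]
8.95 [ 558.44935033 -254.82434983  357.40764793] [-0.58410179 -1.18962187  0.13503826]
```

View pics/side3.png

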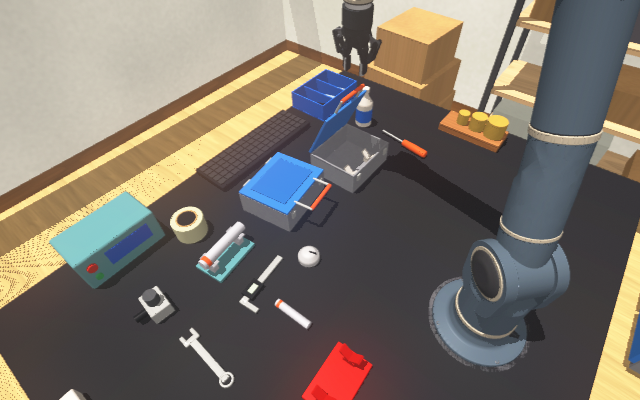

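The side view shows the right lid standing open, with its handle at (352,95) and unmoved 2 s after release. So the right case has the sound hinge. I'll regrip the handle and push the lid past upright.

Call:
servo_tool(
  moves=[
    [[0,0.5,20,0,0,0],[0,0.5,30,0,0,0],[0,0,25,0,0,0],[0,0,0,0,0,0]],
  ],
)

```text
time_s: 9.35
tcp_pos: [557.4, -254.4, 278.7]
tcp_rot: [-0.003, 0.707, 0.707, -0.001]
wrist_force: [-0.5, -0.4, -0.9]
grip_width: 42.8
grasp_force: 0.0
```

Call:
servo_tool(
  moves=[
    [[0,0,0,0,0,0],[0,0,0,0,0,0],[0,0,0,0,0,0],[0,0,0,0,0,0]],
  ],
  jaw=-1,
)

```text
time_s: 9.75
tcp_pos: [560.2, -255.0, 284.5]
tcp_rot: [0.001, 0.707, 0.707, 0.0]
wrist_force: [-1.2, -0.1, 5.9]
grip_width: 9.7
grasp_force: 58.9
```

Call:
servo_tool(
  moves=[
    [[0,10.6,-4.1,0,0,0],[0,10.8,-3.5,0,0,0],[0,11,-3,0,0,0],[0,11.1,-2.4,0,0,0],[0,11.2,-1.8,0,0,0],[0,11.3,-1.2,0,0,0],[0,11.4,-0.6,0,0,0],[0,11.4,0,0,0,0],[0,11.4,0.6,0,0,0],[0,11.3,1.2,0,0,0],[0,0,0,0,0,0]],
  ],
)

```text
time_s: 10.85
tcp_pos: [673.3, -255.1, 297.5]
tcp_rot: [0.001, 0.707, 0.707, 0.001]
wrist_force: [0.5, -1.8, 3.6]
grip_width: 9.7
grasp_force: 63.7
```

Call:
servo_tool(
  moves=[
    [[0,0,0,0,0,0],[0,0,0,0,0,0],[0,0,0,0,0,0],[0,0,-20,0,0,0],[0,0,-30,0,0,0],[0,0,-30,0,0,0],[0,0,0,0,0,0]],
  ],
  jaw=0,
)

```text
time_s: 11.55
tcp_pos: [672.6, -254.8, 382.5]
tcp_rot: [0.004, 0.707, 0.707, 0.002]
wrist_force: [1.2, -0.5, 0.8]
grip_width: 43.0
grasp_force: 0.0
```

Run:
```python
from h import *
f=grab_frame('side')
P=cloud(f);o=orange(f)&(P[...,2]>200)&(abs(P[...,1]+253)<70);v,u=np.nonzero(o);print(len(u),np.median(P[v,u],0))
# bar and seats
f=grab_frame('top');cv2.imwrite('pics/top4.png',cv2.resize(f['image'][130:230,200:430,::-1],(690,300),interpolation=2))
P=cloud(f);h=cv2.cvtColor(f["image"],cv2.COLOR_RGB2HSV)
m=np.zeros(o.shape,np.uint8);m[140:175,205:275]=1
for nm,F,mm in(("top",f,m),):
    g=(m>0)&(((h[...,1]<60)&(h[...,2]>110))|orange(f));v,u=np.nonzero(g);p=ray(f,np.c_[u,v],60);print(line(p),len(u))
    o=orange(f)&(m>0);v,u=np.nonzero(o);print("band",ray(f,[[u.mean(),v.mean()]],65))
    w=(h[...,1]<60)&(h[...,2]>150)
    w[:145]=0;w[215:]=0;w[:,:345]=0;w[:,430:]=0
    n,lab,st,ce=cv2.connectedComponentsWithStats(w.astype(np.uint8))
    for i in range(1,n):
        if st[i,4]>12:print("white",st[i],ce[i],ray(f,[ce[i]],40),np.median(P[lab==i],0))
togo([616,250,200],0)
```

```text
92 [ 667.90661814 -249.71212902  294.4093586 ]
(array([607.2611084, 248.9029541]), 149.90834045410156, 75.07989501953125, np.float32(108.44728)) 484
band [[600.81826782 309.97782631  65.        ]]
white [ 359  147   49   52 1490] [380.82550336 179.08590604] [[ 539.20540124 -231.24104864   40.        ]] [ 544.44493547 -235.45406417    5.67987546]
white [423 195   7   8  42] [426.14285714 198.45238095] [[ 475.40057359 -384.30105274   40.        ]] [ 347.89130822 -168.07714199  718.10673738]
t 11.65 tcp [ 671.1 -254.7  377.7] F [ 0.7  0.1 -0.9] w 43.0 gf 0.0
shift [504.8 -55.3 177.4]
turn [ 0.001  0.    -0.   ] shift then [504.7 -55.1 177.7]
turn [ 1.000e-03 -2.000e-03  3.142e+00] shift then [-504.7   55.1  177.7]
q [ 0.58  0.52 -0.47  1.21  0.23  1.46  0.14]
```

View pics/top4.png

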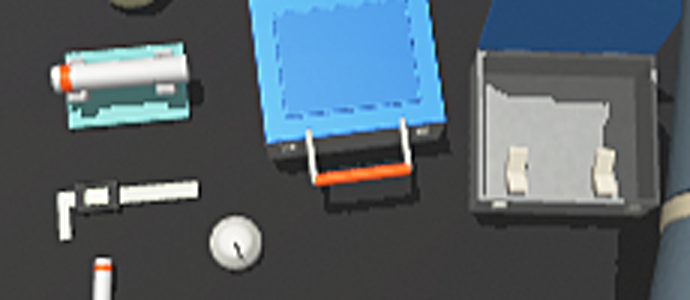

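The crop shows the bar from (52,77) to (187,68), tilted about 4°, and the V rests at (517,170) and (604,170) in the open case. Next I'll move above the bar.

Call:
servo_tool(
  moves=[
    [[40,-5,10,0,0,-0.01],[42,-5,14,0,0,-0.01],[42,-5,14,0,0,-0.01],[42,-5,14,0,0,-0.01],[42,-5,14,0,0,-0.01],[42,-5,14,0,0,-0.01],[42,-5,14,0,0,0],[42,-5,14,0,0,0],[42,-5,14,0,0,0],[42,-5,14,0,0,0],[42,-5,14,0,0,0],[40,-5,10,0,0,0]],
  ],
  jaw=0.5,
)

```text
time_s: 12.85
tcp_pos: [588.0, 243.0, 214.5]
tcp_rot: [-0.001, 0.685, 0.728, -0.002]
wrist_force: [1.2, 1.1, 0.3]
grip_width: 64.1
grasp_force: 0.0
```

Call:
servo_tool(
  moves=[
    [[0,0,0,0,0,0],[0,0,0,0,0,0]],
  ],
)

```text
time_s: 13.05
tcp_pos: [588.4, 242.8, 215.4]
tcp_rot: [-0.001, 0.685, 0.729, -0.001]
wrist_force: [-0.4, -0.6, -0.4]
grip_width: 64.2
grasp_force: 0.0
```

Run:
```python
from h import *
f=grab_frame('wrist');cv2.imwrite('pics/w5.png',f['image'][:,:,::-1])
P=cloud(f);m=(P[...,2]>63)&(P[...,2]<90)&(abs(P[...,0]-612)<60)&(abs(P[...,1]-250)<110)&(f['depth']>0)
p=P[m];print("bar",len(p),line(p) if len(p) else 0,p[:,2].max() if len(p) else 0, p.mean(0))
c=np.cov(p[:,:2].T);w,V=np.linalg.eigh(c);print(np.degrees(np.arctan2(V[1,1],V[0,1]))%180)
f=grab_frame('top');P=cloud(f);h=cv2.cvtColor(f["image"],cv2.COLOR_RGB2HSV)
cv2.imwrite('pics/top5.png',cv2.resize(f['image'][120:230,340:440,::-1],(500,550),interpolation=2))
m=(P[...,2]>24)&(P[...,2]<58)&(abs(P[...,0]-514)<32)&(abs(P[...,1]+252)<80)
n,lab,st,ce=cv2.connectedComponentsWithStats(m.astype(np.uint8))
for i in range(1,n):
    if st[i,4]>12:p=P[lab==i];print("rest",st[i],p.mean(0),p.min(0),p.max(0))
togo([616,250,120],4)
```

```text
bar 4925 (array([614.2989502 , 249.54705811]), 150.61944580078125, 26.33972930908203, np.float32(96.698044)) 72.58807225986091 [613.14753484 256.61348243  68.48274864]
96.70340088864293
rest [369 179   7  15  88] [ 515.66004603 -201.08481325   35.79459417] [ 489.3699843  -211.15837531   24.18333856] [ 538.84252662 -191.00446839   48.93221726]
rest [398 180   7  14  84] [ 515.80290899 -300.76922838   35.75491039] [ 491.02676634 -311.13548784   24.39716939] [ 537.5411141  -290.73730629   48.26054738]
t 13.15 tcp [590.  240.4 216.3] F [ 0.4 -0.8 -0. ] w 64.1 gf 0.0
shift [ 8.3 26.6 96.3]
turn [-0.001  0.001 -0.012] shift then [ 7.8 26.6 96.3]
turn [2.00e-03 2.00e-03 3.13e+00] shift then [ -7.8 -26.6  96.3]
q [-0.04  0.5  -0.58  1.64  0.3   1.09 -0.65]
```

View pics/w5.png

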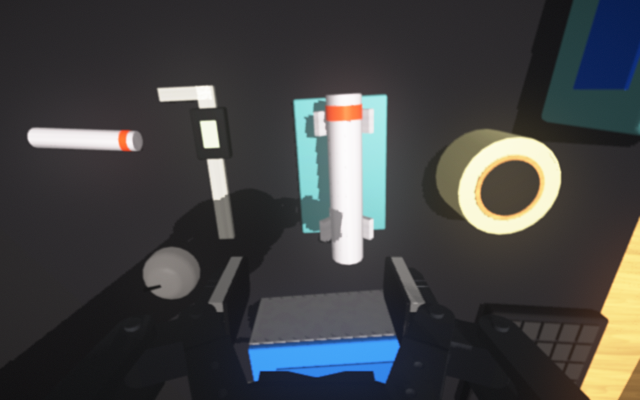

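View pics/top5.png

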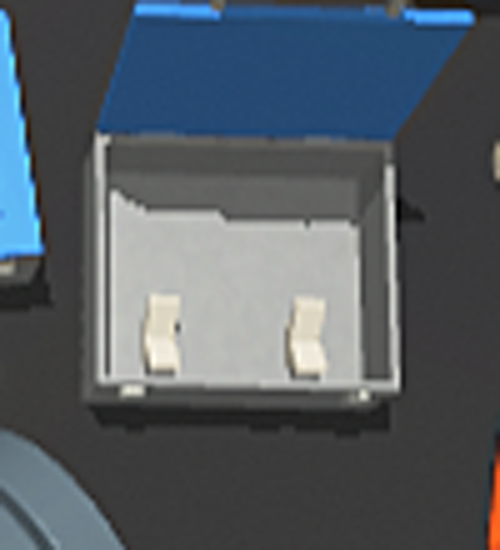

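The wrist view shows the bar from (345,95) to (348,262) between the cradle's V rests, with a clear gap in the middle. The top crop shows rests at (162,333) and (307,337), so the seat is near (515,-251). One more check of the bar's yaw before descending.

Run:
```python
from h import *
for n in('top','side','wrist'):
    f=grab_frame(n) if n=='wrist' else dict(np.load(n+'0.npz'));P=cloud(f);h=cv2.cvtColor(f['image'],cv2.COLOR_RGB2HSV)
    for z0 in(63,66):
        m=(P[...,2]>z0)&(P[...,2]<90)&(abs(P[...,0]-612)<50)&(abs(P[...,1]-250)<90)&(f['depth']>0);p=P[m];print(n,z0,len(p),line(p))
s,R=tool();print(s['tcp_pos'],R.as_matrix().round(3).tolist())
togo([614.5,249,120],5.5)
```

```text
top 63 297 (array([611.92218018, 248.97154236]), 148.55108642578125, 27.021282196044922, np.float32(97.01948))
top 66 238 (array([611.8394165 , 249.52241516]), 147.4681854248047, 24.82530403137207, np.float32(96.68051))
side 63 415 (array([610.59454346, 249.53866577]), 151.0971221923828, 25.149415969848633, np.float32(96.69168))
side 66 289 (array([609.30358887, 249.12132263]), 150.5347442626953, 22.03537940979004, np.float32(96.24124))
wrist 63 4947 (array([614.574646  , 249.55969238]), 150.64227294921875, 27.202953338623047, np.float32(97.11658))
wrist 66 4165 (array([614.53240967, 249.67984009]), 150.39137268066406, 24.167165756225586, np.float32(97.07105))
[590.35588709 240.0530463  216.64566514] [[-0.057, 0.998, -0.0], [0.998, 0.057, -0.001], [-0.001, -0.0, -1.0]]
t 13.2 tcp [590.4 240.1 216.6] F [-0.2 -0.1  0.3] w 64.1 gf 0.0
shift [ 7.7 24.7 96.6]
turn [-0.     0.001 -0.039] shift then [ 6.6 24.9 96.6]
turn [2.000e-03 1.000e-03 3.103e+00] shift then [ -6.6 -24.9  96.6]
q [-0.04  0.5  -0.58  1.64  0.3   1.09 -0.65]
```

Call:
servo_tool(
  moves=[
    [[4,12,0,0,0,-0.03],[4,12,0,0,0,-0.033],[0,0,30,0,0,0],[0,0,30,0,0,0],[0,0,30,0,0,0],[0,0,30,0,0,0],[0,0,22,0,0,0],[0,0,18,0,0,0],[0,0,0,0,0,0],[0,0,0,0,0,0]],
  ],
)

```text
time_s: 14.2
tcp_pos: [613.8, 251.4, 57.7]
tcp_rot: [0.0, 0.663, 0.749, 0.0]
wrist_force: [0.1, 0.5, 0.6]
grip_width: 63.7
grasp_force: 0.0
```

```bash
python3 -c "
from h import *
togo([613.5,249.5,55],6.9)"
```

```text
t 14.2 tcp [613.8 251.4  57.7] F [0.1 0.5 0.6] w 63.7 gf 0.0
shift [-1.9 -0.6  2.7]
turn [ 0.001 -0.     0.001] shift then [-1.9 -0.6  2.7]
turn [ 0.00e+00  1.00e-03 -3.14e+00] shift then [1.9 0.6 2.7]
q [-0.1   0.71 -0.51  1.69  0.44  0.85 -0.68]
```

Call:
servo_tool(
  moves=[
    [[-1,-0.5,2,0,0,0],[0,0,0,0,0,0],[0,0,0,0,0,0],[0,0,0,0,0,0],[0,0,0,0,0,0],[0,0,0,0,0,0],[0,0,0,0,0,0]],
  ],
  jaw=-1,
)

```text
time_s: 14.9
tcp_pos: [613.1, 250.8, 56.6]
tcp_rot: [0.0, 0.662, 0.749, 0.0]
wrist_force: [-2.0, -1.2, 5.8]
grip_width: 28.4
grasp_force: 59.1
```

Call:
servo_tool(
  moves=[
    [[0,0,-8,0,0,0],[0,0,-12,0,0,0],[0,0,-20,0,0,0],[0,0,-25,0,0,0],[0,0,-25,0,0,0],[0,0,-25,0,0,0],[0,0,-25,0,0,0],[0,0,-15,0,0,0],[0,0,0,0,0,0],[0,0,0,0,0,0]],
  ],
)

```text
time_s: 15.9
tcp_pos: [612.3, 250.4, 209.5]
tcp_rot: [-0.0, 0.662, 0.749, -0.001]
wrist_force: [-1.3, -0.3, -4.1]
grip_width: 28.3
grasp_force: 59.6
```

```bash
python3 -c "
from h import *
togo([515,-251,200],0)
s=sense();t=s['tcp_pos']
for n in('wrist','side'):
  f=grab_frame(n);P=cloud(f);m=(abs(P[...,0]-t[0])<45)&(abs(P[...,1]-t[1])<85)&(abs(P[...,1]-t[1])>20)&(P[...,2]>t[2]-30)&(P[...,2]<t[2]+30)&(f['depth']>0)
  p=P[m];print(n,len(p),line(p),p.min(0),p.max(0))
  for a,b in((-75,-50),(50,75)):
    q=p[(p[:,1]-t[1]>a)&(p[:,1]-t[1]<b)];print(len(q),np.percentile(q[:,2],[5,98]) if len(q) else 0)
"
```

```text
t 15.9 tcp [612.3 250.4 209.5] F [-1.3 -0.3 -4.1] w 28.3 gf 59.6
shift [-485.7 -158.1   10. ]
turn [-0.001  0.001  0.123] shift then [-501.4  -97.3    9.5]
turn [-1.000e-03 -1.000e-03 -3.019e+00] shift then [501.4  97.3   9.5]
q [-0.05  0.55 -0.59  1.59  0.33  1.11 -0.6 ]
wrist 12837 (array([611.37133789, 266.66622925]), 115.78540802001953, 30.29280662536621, np.float32(96.72276)) [590.39196381 207.52737423 197.01407656] [632.34591435 325.59985909 225.85703412]
0 0
5710 [212.50298902 224.39313037]
side 490 (array([608.40136719, 248.41647339]), 151.3588104248047, 29.467655181884766, np.float32(95.97454)) [586.96909511 173.4129092  191.90437597] [628.62294073 324.80181798 223.3726928 ]
113 [202.70043737 221.75432141]
175 [199.62241669 221.93540694]
```

Call:
servo_tool(
  moves=[
    [[0,0,0,0,0,0.03],[0,0,0,0,0,0.04],[0,0,0,0,0,0.03],[0,0,0,0,0,0.023],[-10,-2,0,0,0,0],[-20,-4,0,0,0,0],[-30,-6,0,0,0,0],[-36,-7,0,0,0,0],[-36,-7,0,0,0,0],[-36,-7,0,0,0,0],[-36,-7,0,0,0,0],[-36,-7,0,0,0,0]],
  ],
)

```text
time_s: 17.2
tcp_pos: [564.9, 8.5, 210.4]
tcp_rot: [0.0, 0.707, 0.707, -0.0]
wrist_force: [0.7, -0.2, -2.9]
grip_width: 28.2
grasp_force: 59.5
```

Call:
servo_tool(
  moves=[
    [[-36,-7,0,0,0,0],[-36,-7,0,0,0,0],[-36,-7,0,0,0,0],[-36,-7,0,0,0,0],[-36,-7,0,0,0,0],[-30,-6,0,0,0,0],[-20,-4,0,0,0,0],[-10,-2,0,0,0,0],[0,0,0,0,0,0],[0,0,0,0,0,0]],
  ],
)

```text
time_s: 18.2
tcp_pos: [518.9, -227.9, 210.3]
tcp_rot: [-0.0, 0.707, 0.708, 0.0]
wrist_force: [1.0, 0.5, -3.0]
grip_width: 28.4
grasp_force: 59.5
```

```bash
python3 -c "
from h import *
togo([515,-251,120],0)"
```

```text
t 18.2 tcp [ 518.9 -227.9  210.3] F [ 1.   0.5 -3. ] w 28.4 gf 59.5
shift [-23.2  -4.   90.3]
turn [ 0.    -0.001  0.001] shift then [-23.1  -3.9  90.3]
turn [ 1.00e-03  1.00e-03 -3.14e+00] shift then [23.1  3.9 90.3]
q [ 0.72  0.38 -0.48  1.82  0.2   1.    0.15]
```

Call:
servo_tool(
  moves=[
    [[-12,-2,10,0,0,0],[-11,-2,20,0,0,0],[0,0,25,0,0,0],[0,0,25,0,0,0],[0,0,25,0,0,0],[0,0,20,0,0,0],[0,0,8,0,0,0],[0,0,0,0,0,0],[0,0,0,0,0,0]],
  ],
)

```text
time_s: 19.1
tcp_pos: [515.5, -252.2, 77.8]
tcp_rot: [0.001, 0.707, 0.707, 0.0]
wrist_force: [-0.2, 0.1, -2.8]
grip_width: 28.3
grasp_force: 59.6
```

```bash
python3 -c "
from h import *
togo([515,-251,45],0)
s=sense();t=s['tcp_pos']
f=grab_frame('side');cv2.imwrite('pics/s6.png',cv2.resize(f['image'][90:210,270:430,::-1],(800,600),interpolation=2))
f=grab_frame('wrist');P=cloud(f);m=(abs(P[...,0]-t[0])<20)&(abs(P[...,1]-t[1])<85)&(abs(P[...,1]-t[1])>20)&(P[...,2]>t[2]+4)&(P[...,2]<t[2]+30)&(f['depth']>0)
p=P[m];print(len(p),line(p),p.min(0),p.max(0))
"
```

```text
t 19.1 tcp [ 515.5 -252.2   77.8] F [-0.2  0.1 -2.8] w 28.3 gf 59.6
shift [ 1.2 -0.5 32.8]
turn [0.001 0.    0.   ] shift then [ 1.2 -0.5 32.8]
turn [-1.000e-03  2.000e-03 -3.141e+00] shift then [-1.2  0.5 32.8]
q [ 0.69  0.55 -0.41  1.91  0.31  0.74  0.1 ]
12325 (array([ 516.78601074, -235.77177429]), 115.36053466796875, 29.301488876342773, np.float32(90.00904)) [ 502.12746091 -293.45432126   81.8054932 ] [ 531.42913918 -178.09224664   94.36048694]
```

View pics/s6.png

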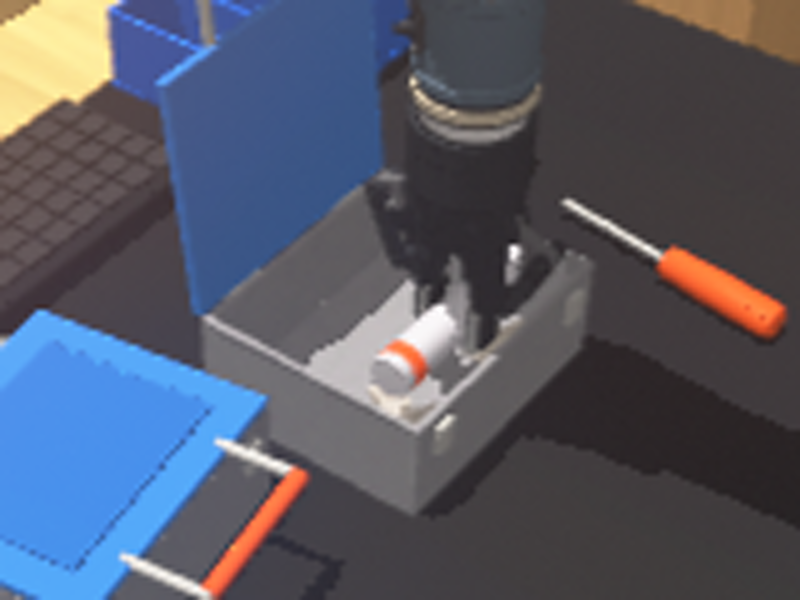

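The side crop shows the bar held level over the white rests at (395,400), and the lid standing. I'll lower it gently.

Call:
servo_tool(
  moves=[
    [[0.5,-0.5,10,0,0,0],[0,0,8,0,0,0],[0,0,6,0,0,0],[0,0,3,0,0,0],[0,0,2,0,0,0],[0,0,1,0,0,0],[0,0,1,0,0,0],[0,0,0,0,0,0],[0,0,0,0,0,0]],
  ],
)

```text
time_s: 20.1
tcp_pos: [516.5, -252.3, 50.2]
tcp_rot: [0.002, 0.707, 0.707, 0.0]
wrist_force: [-2.9, 2.0, 22.9]
grip_width: 28.1
grasp_force: 68.2
```

```bash
python3 -c "
from h import *
s=sense();t=s['tcp_pos'];print(t,s['wrist_force'],s['wrist_torque'])
for n in('wrist','side','top'):
  f=grab_frame(n);P=cloud(f);m=(abs(P[...,0]-516)<24)&(abs(P[...,1]-t[1])<85)&(abs(P[...,1]-t[1])>18)&(P[...,2]>t[2]+4)&(P[...,2]<t[2]+22)&(f['depth']>0)
  p=P[m];print(n,len(p),line(p),p.min(0),p.max(0))
  for a,b in((-75,-30),(30,75)):
    q=p[(p[:,1]-t[1]>a)&(p[:,1]-t[1]<b)]
    if len(q)>5:
      z=np.percentile(q[:,2],97);k=q[q[:,2]>z-2];print('  seg',a,len(q),'top z',z.round(1),'x',k[:,0].mean().round(1))
"
```

```text
[ 516.52770646 -252.31571194   50.1730158 ] [-2.8796117   1.97041891 22.89874812] [ 0.30091129  1.61419823 -0.0644541 ]
wrist 12690 (array([ 517.33453369, -235.60931396]), 115.18113708496094, 28.97707748413086, np.float32(89.69869)) [ 503.05846578 -293.12827803   54.18322001] [ 532.04755604 -177.98158769   66.20818325]
  seg -75 567 top z 64.5 x 517.3
  seg 30 8933 top z 64.8 x 517.6
side 120 (array([ 514.36419678, -243.41749573]), 136.74441528320312, 25.34518814086914, np.float32(89.39353)) [ 501.09092751 -311.73916297   54.34606652] [ 527.30637996 -174.93354717   65.19907746]
  seg -75 12 top z 63.1 x 508.4
  seg 30 85 top z 64.0 x 514.2
top 134 (array([ 515.38592529, -239.32791138]), 119.00889587402344, 27.95064353942871, np.float32(90.9664)) [ 500.48721086 -299.05008092   54.32343239] [ 529.24496381 -179.87344688   68.18146491]
  seg 30 101 top z 67.6 x 515.7
```

Call:
servo_tool(
  moves=[
    [[0,2,0,0,0,0],[0,0,0,0,0,0],[0,0,0,0,0,0]],
  ],
)

```text
time_s: 20.55
tcp_pos: [518.5, -252.5, 49.2]
tcp_rot: [0.002, 0.707, 0.707, 0.0]
wrist_force: [-2.5, -0.1, 15.7]
grip_width: 28.2
grasp_force: 66.0
```

Call:
servo_tool(
  moves=[
    [[0,2,0,0,0,0],[0,0,0,0,0,0],[0,0,0,0,0,0]],
  ],
)

```text
time_s: 20.85
tcp_pos: [518.6, -252.6, 49.0]
tcp_rot: [0.001, 0.707, 0.707, -0.001]
wrist_force: [-5.2, 1.2, 19.9]
grip_width: 28.4
grasp_force: 65.7
```

Call:
servo_tool(
  moves=[
    [[0,-1,-1.5,0,0,0],[0,0,0,0,0,0],[0,0,0,0,0,0]],
  ],
)

```text
time_s: 21.15
tcp_pos: [518.7, -252.5, 49.3]
tcp_rot: [0.002, 0.707, 0.707, 0.0]
wrist_force: [-0.6, -0.6, 9.0]
grip_width: 28.4
grasp_force: 64.3
```

Call:
servo_tool(
  moves=[
    [[0,0,0,0,0,0],[0,0,0,0,0,0],[0,0,0,0,0,0],[0,0,0,0,0,0],[0,0,0,0,0,0]],
  ],
  jaw=-0.12,
)

```text
time_s: 21.65
tcp_pos: [521.9, -252.3, 49.7]
tcp_rot: [0.004, 0.707, 0.707, 0.003]
wrist_force: [6.6, 0.1, 4.3]
grip_width: 37.7
grasp_force: 5.0
```

```bash
cat > bar.py <<'E'
from h import *
s=sense();print(s['tcp_pos'],s['wrist_force'],s['grip_width'],s['grasp_force'])
for n in('wrist','side','top'):
  f=grab_frame(n);P=cloud(f);m=(abs(P[...,0]-516)<24)&(abs(P[...,1]+252)<85)&(P[...,2]>52)&(P[...,2]<72)&(f['depth']>0)
  cv2.imwrite(f'pics/{n}_bar{s["time_s"]:.1f}.png',f['image'][:,:,::-1])
  p=P[m]
  if len(p)>9:print(n,len(p),line(p),p.min(0),np.percentile(p[:,2],97))
E
python3 bar.py
```

```text
[ 521.92896116 -252.3357867    49.68099944] [6.61188935 0.11467265 4.28849372] 37.65292761120696 5.046268961741589
wrist 18829 (array([ 512.80499268, -236.70394897]), 117.1919174194336, 41.43124008178711, np.float32(89.53836)) [ 492.0251589  -295.46075186   52.00087889] 64.84338959874523
side 185 (array([ 516.68988037, -246.47467041]), 137.564453125, 46.56880569458008, np.float32(100.03181)) [ 492.96059109 -315.77090413   52.00202439] 64.65813459382095
top 155 (array([ 513.31958008, -237.62049866]), 120.9158706665039, 31.659191131591797, np.float32(82.79795)) [ 497.00085369 -297.97510101   52.02093697] 65.64298855782573
```

Call:
servo_tool(
  moves=[
    [[0,0,0,0,0,0],[0,0,0,0,0,0],[0,0,0,0,0,0]],
  ],
  jaw=-0.2,
)

```text
time_s: 22.1
tcp_pos: [520.2, -252.4, 49.7]
tcp_rot: [0.003, 0.707, 0.707, 0.001]
wrist_force: [3.6, -0.7, 10.0]
grip_width: 34.2
grasp_force: 7.5
```

```bash
python3 bar.py; ls pics
```

```text
[ 520.20358153 -252.35042843   49.70077033] [ 3.57923298 -0.71715232 10.01631903] 34.17546722026645 7.513413140550256
wrist 19414 (array([ 516.00469971, -236.73202515]), 117.08670043945312, 47.96403884887695, np.float32(89.84666)) [ 492.00273596 -295.32038884   52.00189067] 69.15962650559317
side 195 (array([ 516.36938477, -245.36456299]), 133.8770294189453, 47.27545166015625, np.float32(101.99806)) [ 492.18135399 -314.14520908   52.3682679 ] 68.09794749086396
top 159 (array([ 512.46057129, -238.56419373]), 123.55889892578125, 32.99272918701172, np.float32(80.52624)) [ 495.1610766  -299.99814354   52.01456416] 64.30431409158443
s6.png
side0.png
side2.png
side3.png
side_bar21.6.png
side_bar22.1.png
top0.png
top4.png
top5.png
top_bar21.6.png
top_bar22.1.png
w1.png
w5.png
wrist2.png
wrist3.png
wrist_bar21.6.png
wrist_bar22.1.png
```

View pics/wrist_bar22.1.png

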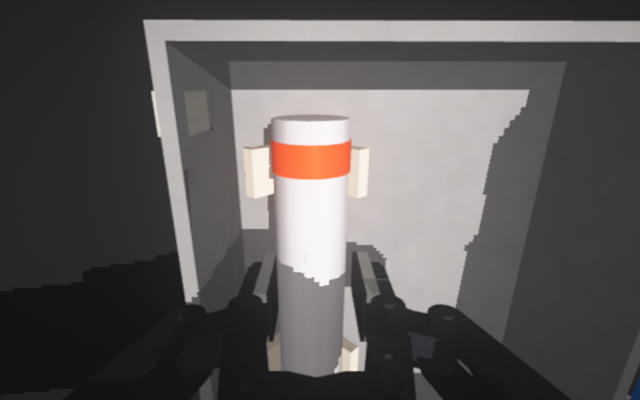

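The wrist view shows the bar lying over both rests (250,170 and 310,355). The gripper's left linkage at (195,315) is against the front wall, which explains the contact force. I'll rise slightly, then check again.

Call:
servo_tool(
  moves=[
    [[0,0,-3,0,0,0],[0,0,-3,0,0,0],[0,0,0,0,0,0],[0,0,0,0,0,0]],
  ],
)

```text
time_s: 22.65
tcp_pos: [516.9, -251.7, 53.5]
tcp_rot: [-0.0, 0.707, 0.707, -0.0]
wrist_force: [0.1, -0.1, -0.7]
grip_width: 34.4
grasp_force: 0.0
```

```bash
cat > bar2.py <<'E'
from h import *
s=sense();print(s['time_s'],s['tcp_pos'],s['wrist_force'],s['grip_width'],s['grasp_force'])
for n in('wrist','top','side'):
  f=grab_frame(n);P=cloud(f)
  for a,b in((-325,-285),(-225,-180)):
    m=(abs(P[...,0]-516)<18)&(P[...,1]>a)&(P[...,1]<b)&(P[...,2]>50)&(P[...,2]<75)&(f['depth']>0)
    q=P[m]
    if len(q)>9:z=np.percentile(q[:,2],95);k=q[q[:,2]>z-2];print(n,a,len(q),'top z',z.round(1),'x',k[:,0].mean().round(1),'xr',q[:,0].min().round(1),q[:,0].max().round(1),'yr',q[:,1].min().round(1),q[:,1].max().round(1))
E
python3 bar2.py
```

```text
22.65 [ 516.92334612 -251.65425656   53.45281316] [ 0.08891348 -0.10745699 -0.70544705] 34.40338310105558 0.0
wrist -325 888 top z 60.6 x 517.1 xr 502.7 530.8 yr -300.4 -285.0
wrist -225 7998 top z 61.1 x 516.9 xr 502.3 531.5 yr -225.0 -180.0
top -225 107 top z 62.1 x 516.1 xr 501.2 529.1 yr -224.9 -180.6
side -325 12 top z 60.0 x 510.3 xr 502.3 518.2 yr -319.6 -296.3
side -225 90 top z 59.7 x 514.4 xr 499.2 527.5 yr -224.6 -180.4
```

Call:
servo_tool(
  moves=[
    [[0,0,-8,0,0,0],[0,0,-10,0,0,0],[0,0,-15,0,0,0],[0,0,-25,0,0,0],[0,0,-30,0,0,0],[0,0,-30,0,0,0],[0,0,-30,0,0,0],[0,-20,-20,0,0,0],[0,0,0,0,0,0],[0,0,0,0,0,0],[0,0,0,0,0,0]],
  ],
)

```text
time_s: 23.9
tcp_pos: [497.1, -251.5, 221.3]
tcp_rot: [-0.0, 0.707, 0.707, -0.0]
wrist_force: [-0.1, 0.7, 0.2]
grip_width: 33.9
grasp_force: 0.0
```

```bash
python3 bar2.py; python3 -c "
from h import *
f=grab_frame('side');cv2.imwrite('pics/end.png',f['image'][:,:,::-1]);P=cloud(f);o=orange(f)&(P[...,2]>200)&(abs(P[...,1]+253)<70);v,u=np.nonzero(o);print(np.median(P[v,u],0))"
```

```text
23.9 [ 497.12702337 -251.48004989  221.2752516 ] [-0.0845586   0.67580448  0.24730303] 33.897795351004106 0.0
wrist -325 1065 top z 60.9 x 517.0 xr 503.5 531.1 yr -325.0 -285.0
wrist -225 1679 top z 61.2 x 517.0 xr 502.9 531.7 yr -225.0 -180.2
top -225 107 top z 61.6 x 514.8 xr 501.1 529.1 yr -224.7 -180.5
side -325 63 top z 60.4 x 512.8 xr 500.8 527.4 yr -324.8 -285.6
side -225 85 top z 60.0 x 513.9 xr 499.3 526.2 yr -224.6 -180.3
[ 668.19298503 -249.77289142  294.06502243]
```

View pics/end.png

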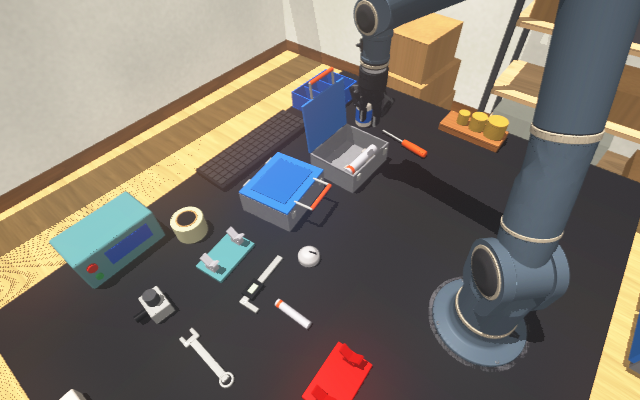

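The final view shows the bar level in both rests at (362,158), its lid standing (handle at 320,75), the other lid shut, and the bystanders where they were. I'm handing in.

```bash
python3 -c "
from station import *
print(close_job())"
```

```text
the job is handed in; nothing more can be done
None
```

I handed the job in at about 24 s: the bar lies released and level in both V rests of the right-hand case, whose lid stayed up by itself and is now past upright. The other lid was never touched, and the bystanders look unmoved in the last picture; no verdict came back from the judge.

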